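# Put the spare beater bar away in the lidded steel cassette

## Task

Open the grey steel cassette: reach in at the notch in its front wall, lift the hinged lid from underneath and swing it back past upright until it rests open on its stop. Then pick up the steel beater bar from the worktop and set it down flat on the floor of the cassette without dropping it; leave the lid open on its stop and let go. Do not disturb the star knob, the tape roll or the spanner.

Things in the scene. Friction and masses are not known exactly. Their poses are not given: they have to be found in the camera images.
- cassette: Grey steel case, fixed, 130 mm deep (x), 150 wide (y), 70 high to the wall tops; walls and floor 4 mm thick. Origin: centre of its underside; x points from the front wall (robot side) to the hinge, z up. The front wall has a central notch 94 mm wide, open from 24 mm above the worktop up to the lid: fingertips leaning about 40 degrees, pointing forward and down, get under the lid there.
- cassette_lid (a joint): Lid angle, rad: 0 shut, 1.57 upright, 1.92 on its stop (two dark ears behind the hinge). Plain hinge: the 0.35 kg lid falls shut if let go before upright and sinks onto the stop if let go beyond 1.7. It is a plate 5 mm thick, 150 mm wide, from the hinge to its front edge 139 mm; that edge overhangs the front wall by 7 mm. No handle.
- lid_edge (a point): Middle of the lid's front edge, at the underside, 139 mm from the hinge axis; moves with the lid.
- lid_hinge (a point): Middle of the hinge axis, 67 mm behind and 71.5 mm above the cassette's origin; the axis lies along the cassette's y. With the lid shut its underside is at this height.
- beater_bar: Loose spare beater bar of the mill: bare steel flat bar, 75 mm long (its y), 26 mm wide (its x), 12 mm thick, about 0.19 kg, lying flat on the worktop beside the cassette. Origin: centre of its underside. There is only one.
- star_knob: Bystander: black star knob 48 mm across with an upright steel stud, 50 mm high, behind the work. Origin: centre of its underside.
- tape_roll: Bystander: roll of packing tape lying flat, 95 mm across, 25 mm high, at the front right. Origin: centre of its underside.
- spanner: Bystander: flat combination spanner, 162 mm long (its y), 24 mm wide, 9 mm high, behind the work. Origin: centre of its underside.

How it is judged:
On the way:
1. the lid has been swung open and rests on its stop (value of joint cassette_lid above 1.84 rad), for 0.3 s.
At the end, for the whole second after the job is handed in: The lid rests open on its stop (above 1.84 rad of 1.92) and the beater bar lies at rest flat on the cassette's floor, wholly inside its walls (its centre within 50 mm front to back and 55 mm sideways of the cassette's centre, its underside's centre less than 19 mm above the cassette's underside) (value of joint cassette_lid above 1.84 rad and x of beater_bar in the frame of cassette between -0.05 and 0.05 m and y of beater_bar in the frame of cassette between -0.055 and 0.055 m and z of beater_bar in the frame of cassette between -0.003 and 0.019 m and linear speed of beater_bar below 0.02 m/s); the robot touches nothing.
It fails at once if the star knob was shifted by more than 25 mm (distance of star_knob from where it was at the start of the episode above 0.025 m).
It fails at once if the tape roll was shifted by more than 25 mm (distance of tape_roll from where it was at the start of the episode above 0.025 m).
It fails at once if the spanner was shifted by more than 25 mm (distance of spanner from where it was at the start of the episode above 0.025 m).
It fails at once if the beater bar was dropped (falling faster than 0.8 m/s out of the fingers) (linear speed of beater_bar above 0.8 m/s and contact force between beater_bar and the fingers below 0.1 N).
It also fails if it takes over 54 s, if anything falls off the work surface, if the arm or the gripper's body presses on something with over 40 N, if the wrist force passes 120 N, or if a joint passes its speed limit or range.

## Robot

A 6-joint arm with a two-finger parallel gripper is mounted at the origin on a cart in front of the work surface, level with it; the furniture and walls round the work are solid. World frame = base frame: x ahead of the robot, y to its left, z up, the work surface at z = 0. Lengths are in m, angles in rad, forces in N, time in s.
With the tool pointing down it reaches from about 0.3 to 0.875 m from the base axis. Payload 6.4 kg.
Tool frame: the origin (TCP) lies between the finger pads; the fingertips stand ctrl.tip_extent ahead of it and the grasp point (between the pads) is the TCP (ctrl.tip_extent is the distance from the TCP to the fingertips, in m); z points along the fingers, y is the line along which they close (so a half turn about z gives the same grasp; the last joint's range is limited). The gripper opens to 85 mm and grips with 20 to 120 N. Pads are 22 mm wide; open, the fingers measure 114 mm over their backs; the gripper's body (76 mm by 85 mm) begins 54 mm behind the grasp point. The pads swing forward as they close: fully open they stand 13 mm farther back than shut.
Start: joints at [-1.347, 0.181, 1.607, -0, 1.354, -0.206], TCP at [0.24, -0.523, 0.25] pointing down, gripper open.
Joint ranges: [-2.99, 2.99], [-0.89, 2.07], [0.3, 2.58], [-1.14, 4.28], [0, 2.63], [-3.12, 3.12]. Speed limits (rad/s): [2.57, 2.57, 3.01, 3.14, 3.14, 3.14].

## Interface

Orientations are given as a unit quaternion [w, x, y, z].
In Python, from bench import ctrl gives the robot as it stands.
- The arm moves only by the tool send_rows, never from a script. Its arguments are lists of equal length, an entry for each row: "dr": the turn, a rotation vector about the tool's x, y, z in units of 6 degrees (1.0 is 6 degrees), a list of three; "xyz": the shift along the tool's x, y, z in cm, a list of three; "jaw": the opening in per cent of the stroke, from 0 (shut) to 100 (fully open). In form: {"dr": [[wx, wy, wz], ...], "xyz": [[dx, dy, dz], ...], "jaw": [jaw, ...]}. A call has exactly 8 rows; each row is the pose to reach, as a shift and turn from the pose commanded when the call began, along the tool's axes at that moment; what a row does not reach only later rows make up. A row lasts 1/8 s, in which the tool goes at most 62.5 mm and 10.7 degrees, less where a joint would pass 70% of its speed; a pose out of reach is approached as far as the arm can. A call with a gripper value outside its range is refused whole. The fingers move at their own pace and stop on an object; the grip force is fixed at half the most. Time passes only in rows, so rows that repeat a pose let the fingers close, or fill a call up. It gives the time, the measured TCP pose, the force, the opening and the grip force at its end, in the units of the state.
- ctrl.get_obs(): the state, without advancing time (a new reading comes with each control period).
- ctrl.camera(name): name is "side" or "top"; returns the picture (384x512x3 uint8, red, green, blue); there is no depth.
- ctrl.calibration(name): a dict with "camera_matrix" (3x3 intrinsics, pixels), "D" ([k1, k2, p1, p2, k3] as OpenCV has them; the pictures are not rectified), "world_from_camera" (4x4, takes a point from camera to world coordinates). Camera axes: x right, y up, looking along -z (the intrinsics and any distortion apply to the point x, -y, -z); pixel columns grow to the right and rows downward; lengths in m; the calibration is good to about 2 mm. A picture is of the moment at which its call begins. calibration takes no time and is no camera call.
- ctrl.hand_in(): hands the job in; it is judged then, once.
The state is a dict: "time_s": time; "q": joint angles; "dq": joint speeds; "joint_efforts": joint torques, N m; "eef_pos": TCP position; "eef_rot": TCP orientation; "wrist_force": force on the tool from outside, world axes, zero at the start; "torque": the same for the moment, N m; "opening": opening from 0.0 (shut) to 1.0 (fully open); "grasp_force": force on a finger pad.
Only numpy, scipy, OpenCV 4.12 (cv2) and the standard library are available. Lean on these libraries where they do the work, as an engineer would, in place of code of your own. Each camera call takes 0.05 s, during which the arm holds its last target. There are 200 camera calls.

## Working session

There is one attempt and no reset: what is moved stays moved. The work goes in short steps, Python scripts to look and compute and a tool call to move; the robot and the scene stay as the last step left them, time stands still between calls to the robot, and variables do not carry over. Pictures are saved under pics/ and viewed, at most 11 in all, crops included, and the job is handed in when it is done.

Besides the shell and the picture viewer there is one more tool, called after ">>>" by a JSON object that holds its "api" and its "payload", one argument or row to a line. send_rows: Moves the arm, as the interface text tells. Its arguments: {"type":"object","properties":{"dr":{"type":"array","items":{"type":"array","items":{"type":"number"}}},"xyz":{"type":"array","items":{"type":"array","items":{"type":"number"}}},"jaw":{"type":"array","items":{"type":"number"}}},"required":["dr","xyz","jaw"]}

```bash
ls; mkdir -p pics; python3 - <<'E'
from bench import ctrl
import cv2,numpy as np
for n in("side","top"):
    im=ctrl.camera(n); cv2.imwrite(f"pics/{n}0.png",im[:,:,::-1])
    c=ctrl.calibration(n); print(n,c)
o=ctrl.get_obs(); print(o,ctrl.tip_extent)
E
```

```text
pics
side {'camera_matrix': array([[390.32198979,   0.        , 250.62303091],
       [  0.        , 390.32198979, 191.59276392],
       [  0.        ,   0.        ,   1.        ]]), 'D': array([-0.00974991,  0.        ,  0.        ,  0.        ,  0.        ]), 'world_from_camera': array([[-0.49977053, -0.58552225,  0.63827354,  1.24028495],
       [ 0.86606065, -0.32676717,  0.37836778,  0.37777718],
       [-0.01297591,  0.74188066,  0.67040638,  0.76169396],
       [ 0.        ,  0.        ,  0.        ,  1.        ]])}
top {'camera_matrix': array([[351.19564529,   0.        , 258.92254845],
       [  0.        , 351.19564529, 190.18129003],
       [  0.        ,   0.        ,   1.        ]]), 'D': array([-0.08435432,  0.        ,  0.        ,  0.        ,  0.        ]), 'world_from_camera': array([[ 9.17695888e-02,  9.74073756e-01, -2.06781672e-01,
         3.77235337e-01],
       [-9.95779777e-01,  8.99752779e-02, -1.80854704e-02,
        -2.63994671e-02],
       [ 9.88656375e-04,  2.07568704e-01,  9.78219942e-01,
         1.05106725e+00],
       [ 0.00000000e+00,  0.00000000e+00,  0.00000000e+00,
         1.00000000e+00]])}
{'time_s': 0.1, 'q': array([-1.34728364e+00,  1.81496668e-01,  1.60787634e+00, -6.03137318e-06,
        1.35383140e+00, -2.06275208e-01]), 'dq': array([ 1.36144730e-03, -9.44857978e-04, -1.95279292e-03, -4.10866321e-05,
       -1.09610296e-03,  1.15444058e-03]), 'joint_efforts': array([ 9.29281632e-04, -4.45872581e+01, -3.52238560e+01, -9.41745293e-05,
        4.21539880e-03, -2.50596344e-06]), 'eef_pos': array([ 0.23951224, -0.52223245,  0.24947271]), 'eef_rot': array([-8.05820392e-04,  9.76998559e-01,  2.13244382e-01, -9.88989616e-06]), 'wrist_force': array([-0.44547164, -0.25897739,  0.67107197]), 'torque': array([-0.06514639,  0.04467367,  0.00740712]), 'grasp_force': 0.0, 'opening': 0.9954986921049455} 0.019
```

View pics/top0.png

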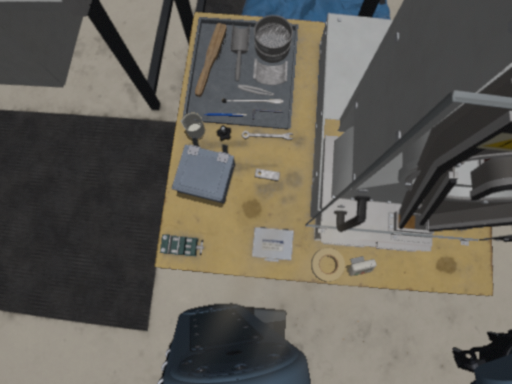

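View pics/side0.png

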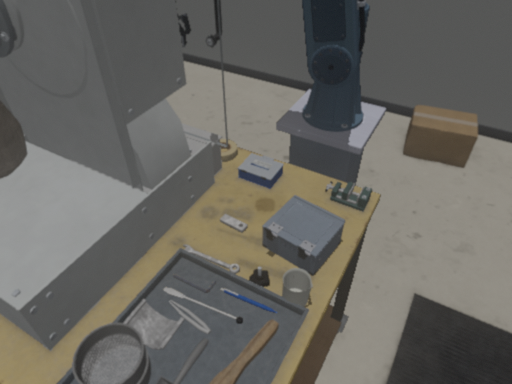

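The top view shows the cassette lid around (205,173), a likely bar at (267,175), tape roll (327,264), spanner (267,135) and knob (223,132). The side view has the cassette at (303,232) and the bar at (233,222). I'll zoom in and measure.

```bash
cat > h.py <<'E'
import numpy as np,cv2
from bench import ctrl
from scipy.spatial.transform import Rotation as R
def ray(n,px):
    c=ctrl.calibration(n);T=c["world_from_camera"]
    u=cv2.undistortPoints(np.array(px,float).reshape(-1,1,2),c["camera_matrix"],c["D"]).reshape(-1,2)
    d=np.c_[u[:,0],-u[:,1],-np.ones(len(u))]@T[:3,:3].T
    return T[:3,3],d
def onz(n,px,z):
    o,d=ray(n,px); return o+d*((z-o[2])/d[:,2])[:,None]
def proj(n,P):
    c=ctrl.calibration(n);T=np.linalg.inv(c["world_from_camera"])
    p=np.atleast_2d(P)@T[:3,:3].T+T[:3,3]
    return cv2.projectPoints(p*[1,-1,-1],np.zeros(3),np.zeros(3),c["camera_matrix"],c["D"])[0].reshape(-1,2)
def tri(a,b):
    o1,d1=ray("top",a);o2,d2=ray("side",b);d1=d1[0];d2=d2[0]
    s=np.linalg.lstsq(np.c_[d1,-d2],o2-o1,rcond=None)[0]
    p,q=o1+s[0]*d1,o2+s[1]*d2
    return (p+q)/2,np.linalg.norm(p-q)
E
python3 - <<'E'
import cv2,numpy as np
t=cv2.imread("pics/top0.png");s=cv2.imread("pics/side0.png")
a=cv2.resize(t[120:220,160:300],None,fx=5,fy=5,interpolation=3)
b=cv2.resize(s[170:290,200:360],None,fx=5,fy=5,interpolation=3)
cv2.imwrite("pics/tc.png",a);cv2.imwrite("pics/sc.png",b)
E
```

```text
(no output)
```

View pics/tc.png

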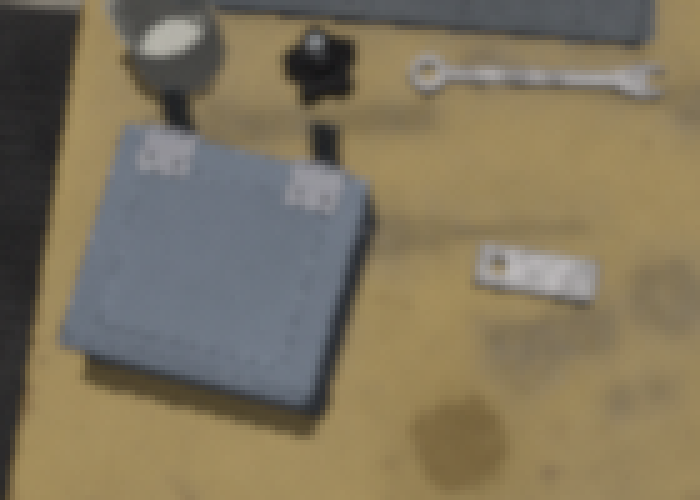

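View pics/sc.png

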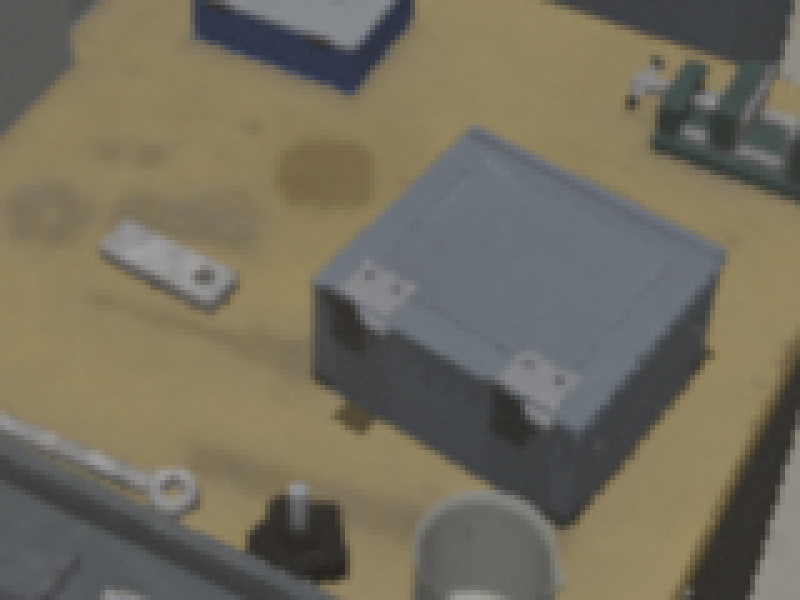

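The crops (5x) show the lid corners, the bar's four corners, and that nothing stands between the bar and cassette. Measuring from those corners now.

```bash
python3 - <<'E'
from h import *
np.set_printoptions(precision=4,suppress=True)
T=lambda p:(np.array(p,float)+.5)/5-.5+[160,120]
S=lambda p:(np.array(p,float)+.5)/5-.5+[200,170]
# order: back-left, back-right, front-right, front-left
lt=T([[128,124],[370,184],[308,408],[63,343]]);ls=S([[570,430],[316,285],[478,127],[724,248]])
A=onz("top",lt,.0765);B=onz("side",ls,.0765);print(A,B,sep="\n")
for n,C in(("top",A),("side",B),("mean",(A+B)/2)):
    y=(C[0]+C[3]-C[1]-C[2]);f=(C[0]+C[1]-C[2]-C[3]);print(n,C.mean(0),np.arctan2(f[1],f[0]),np.arctan2(-y[0],y[1]),np.linalg.norm(f)/2,np.linalg.norm(y)/2)
bt=T([[482,242],[598,260],[592,300],[474,285]]);bs=S([[213,308],[100,248],[126,220],[238,280]])
a=onz("top",bt,.012);b=onz("side",bs,.012)
for C in(a,b):
    y=(C[0]+C[3]-C[1]-C[2]);f=(C[0]+C[1]-C[2]-C[3]);print("bar",C.mean(0),np.arctan2(-y[0],y[1]),np.linalg.norm(f)/2,np.linalg.norm(y)/2)
o=ctrl.get_obs();print(R.from_quat(o["eef_rot"],scalar_first=True).as_matrix())
E
```

```text
[[0.7    0.2195 0.0765]
 [0.6762 0.0739 0.0765]
 [0.5418 0.0947 0.0765]
 [0.5662 0.2386 0.0765]]
[[0.7029 0.2182 0.0765]
 [0.6815 0.0785 0.0765]
 [0.5431 0.0984 0.0765]
 [0.5636 0.239  0.0765]]
top [0.6211 0.1567 0.0765] -0.14765355569748315 -0.165106302952304 0.13555674355167516 0.14677501468442233
side [0.6228 0.1585 0.0765] -0.14543424925930798 -0.14862919761754942 0.1403122126594841 0.14171603661261928
mean [0.6219 0.1576 0.0765] -0.14652477410729706 -0.15701222478352236 0.13793439320937417 0.1442406319391906
bar [ 0.6496 -0.0268  0.012 ] -0.052459274608193406 0.026563044711486707 0.07220716398219654
bar [ 0.6534 -0.0249  0.012 ] -0.1047609594666564 0.02384391788713468 0.07516784787019391
[[ 0.9091  0.4167 -0.0004]
 [ 0.4167 -0.9091  0.0016]
 [ 0.0003 -0.0016 -1.    ]]
```

```bash
cat >> h.py <<'E'
yaw=-.15; X=np.array([np.cos(yaw),np.sin(yaw),0]);Y=np.array([-np.sin(yaw),np.cos(yaw),0]);Z=np.array([0,0,1.])
HINGE=np.array([.6907,.1472,.0715]); ORG=HINGE-.067*X-.0715*Z
def C(x,y,z): return ORG+x*X+y*Y+z*Z      # cassette -> world
def tool(a,w=yaw):   # a deg below horizontal, heading w
    a=np.radians(a);x=np.array([np.cos(w),np.sin(w),0]);y=np.array([-np.sin(w),np.cos(w),0])
    zt=np.cos(a)*x-np.sin(a)*Z; yt=-y
    return R.from_matrix(np.c_[np.cross(yt,zt),yt,zt])
def rel(p,Rt,p0=None,R0=None):
    o=ctrl.get_obs()
    p0=o["eef_pos"] if p0 is None else p0
    R0=R.from_quat(o["eef_rot"],scalar_first=True) if R0 is None else R0
    print("dr",np.round(np.degrees((R0.inv()*Rt).as_rotvec())/6,2),"xyz",np.round(R0.inv().apply(np.array(p)-p0)*100,2))
E
python3 - <<'E'
from h import *
print("org",ORG)
rel([.36,-.05,.25],tool(90))
t=C(-.045,0,.034); R4=tool(40); pre=t-R4.apply([0,0,.019]); print("in tcp",pre)
z=R4.apply([0,0,1]);print("pre",pre-.09*z)
rel(pre-.09*z,R4,[.36,-.05,.25],tool(90))
E
```

```text
org [0.62445234 0.15721235 0.        ]
dr [-0.02  0.    5.54] xyz [ 3.063e+01 -3.791e+01  2.000e-02]
in tcp [0.56556623 0.16611212 0.04621296]
pre [0.4973964  0.17641498 0.10406385]
dr [0.   8.33 0.  ] xyz [ 10.2  -24.44  14.59]
```

>>> {"api": "send_rows", "payload": {
  "dr": [
    [0, 0, 0.7],
    [0, 0, 1.4],
    [0, 0, 2.1],
    [0, 0, 2.8],
    [0, 0, 3.5],
    [0, 0, 4.2],
    [0, 0, 4.9],
    [0, 0, 5.5]
  ],
  "xyz": [
    [3.8, -4.7, 0],
    [7.6, -9.5, 0],
    [11.4, -14.2, 0],
    [15.3, -18.9, 0],
    [19.1, -23.7, 0],
    [23, -28.4, 0],
    [26.8, -33.2, 0],
    [30.6, -37.9, 0]
  ],
  "jaw": [0, 0, 0, 0, 0, 0, 0, 0]
}}

```text
time_s: 1.1
eef_pos: [0.3598, -0.0488, 0.2503]
eef_rot: [0.0, 0.997, -0.074, 0.0]
wrist_force: [2.0, -0.2, 0.1]
opening: 0.001
grasp_force: 0.0
```

```bash
python3 - <<'E'
from h import *
o=ctrl.get_obs();print(o["time_s"],o["eef_pos"],o["opening"],ctrl.tip_extent,o["q"])
R4=tool(40);p=C(-.045,0,.034)-R4.apply([0,0,.109]); rel([.42,.17,.22],tool(60)); rel(p,R4)
E
```

```text
1.1 [ 0.35979228 -0.04876284  0.25033057] 0.000680188985268689 0.019 [-4.65211213e-01 -3.44313765e-01  2.09393094e+00  8.91974067e-05
  1.39111406e+00  1.25456453e+00]
dr [-0.    4.99  0.01] xyz [  2.7  -22.53   3.03]
dr [-0.    8.33  0.01] xyz [ 10.25 -24.31  14.63]
```

>>> {"api": "send_rows", "payload": {
  "dr": [
    [0, 1, 0],
    [0, 2, 0],
    [0, 3, 0],
    [0, 4, 0],
    [0, 5, 0],
    [0, 6, 0],
    [0, 7.2, 0],
    [0, 8.33, 0]
  ],
  "xyz": [
    [0.5, -4.5, 0.5],
    [1, -9, 1],
    [1.5, -13.5, 1.5],
    [2, -18, 2.5],
    [3, -22.5, 4],
    [5, -24.3, 7],
    [7.6, -24.3, 11],
    [10.2, -24.3, 14.6]
  ],
  "jaw": [0, 0, 0, 0, 0, 0, 0, 0]
}}

```text
time_s: 2.1
eef_pos: [0.4725, 0.1877, 0.1534]
eef_rot: [0.036, 0.926, -0.088, 0.366]
wrist_force: [1.2, -0.8, 0.4]
opening: -0.002
grasp_force: 0.0
```

```bash
python3 - <<'E'
from h import *
o=ctrl.get_obs();print(o["eef_pos"],o["q"],o["wrist_force"])
rel(C(-.045,0,.034)-tool(40).apply([0,0,.019]),tool(40))
im=ctrl.camera("side"); cv2.imwrite("pics/s1.png",cv2.resize(im[90:270,220:400,::-1],None,fx=3.3,fy=3.3,interpolation=3))
E
```

```text
[0.47250302 0.18770066 0.15343478] [ 0.35718241 -0.05770286  2.27637234 -0.99956512  0.43864714  2.94084355] [ 1.16076664 -0.75903465  0.42144453]
dr [ 0.29  1.14 -0.24] xyz [-0.37  0.34 14.35]
```

View pics/s1.png

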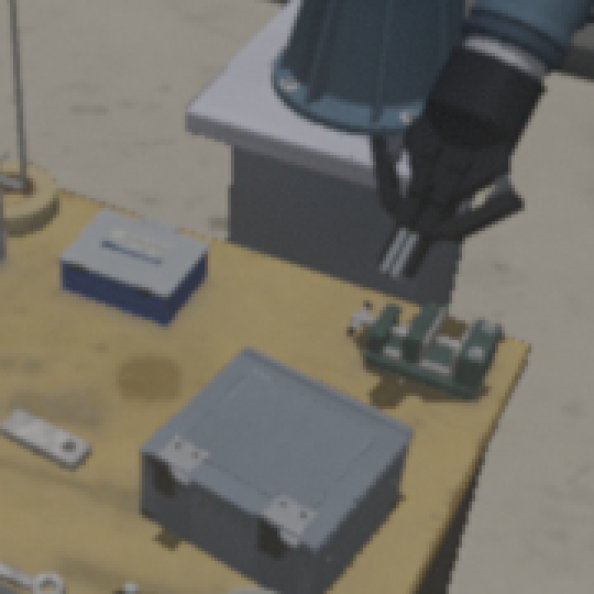

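The gripper is in front of the cassette at about (400,250), jaws shut, and the fingers clear everything. The wrist is close to its singularity and the J4 limit, so I'll work out a better heading and tilt with a small kinematic model.

```bash
cat >> h.py <<'E'
def ik(p,Rt):  # fitted model, q4/q5 check
    zt=Rt.apply([0,0,1]);W=p-.255*zt;d=.118;L2,L3,h=.431,.4965,.188
    rh=np.hypot(W[0],W[1]);r=np.sqrt(rh**2-d*d);q1=np.arctan2(W[1],W[0])-np.arcsin(d/rh)
    D=np.hypot(r,W[2]-h);el=np.arctan2(W[2]-h,r)
    k=np.arccos(np.clip((D*D+L3**2-L2**2)/(2*D*L3),-1,1));f=el-k  # forearm elevation
    m=np.arccos(np.clip((D*D+L2**2-L3**2)/(2*D*L2),-1,1));q2=np.pi/2-el-m;q3=np.pi/2-f-q2
    rad=np.array([np.cos(q1),np.sin(q1),0]);lat=np.array([-np.sin(q1),np.cos(q1),0])
    fa=np.cos(f)*rad+np.sin(f)*Z;dn=np.sin(f)*rad-np.cos(f)*Z
    return np.round([q1,q2,q3,np.arctan2(zt@lat,zt@dn),np.arccos(zt@fa)],2)
def utcp(x,z,a):  # cassette x,z of finger's upper tip corner -> TCP world
    a=np.radians(a);s,c=np.sin(a),np.cos(a)
    return C(x-.011*s-.019*c,0,z-.011*c+.019*s)
def lidU(th,a,s=.028):
    ar=np.radians(a)
    if th<ar: return (.067-.139*np.cos(th)+s*np.cos(ar),.0715+.139*np.sin(th)-s*np.sin(ar))
    r=.139-s; return (.067-r*np.cos(th),.0715+r*np.sin(th))
E
python3 - <<'E'
from h import *
o=ctrl.get_obs();print(ik(o["eef_pos"],R.from_quat(o["eef_rot"],scalar_first=True)))
for a in(50,55):
  for w in(-.15,.1,.2):
    Rt=tool(a,w);p0=utcp(-.0566,.0407,a)
    print(a,w,"pre",ik(p0-.09*Rt.apply([0,0,1]),Rt),"in",ik(p0,Rt),*[ik(utcp(*lidU(t,a),a),Rt) for t in(.2,.9,1.8)])
E
```

```text
[ 0.31 -0.13  2.29 -0.89  0.44]
50 -0.15 pre [ 0.24 -0.06  2.29 -0.8   0.35] in [ 0.19  0.19  2.21 -1.27  0.22] [ 0.18  0.12  2.19 -0.94  0.26] [ 0.15  0.09  2.03 -0.51  0.4 ] [ 0.1   0.24  1.79 -0.37  0.45]
50 0.1 pre [ 0.09 -0.13  2.35  0.04  0.22] in [0.09 0.15 2.26 0.25 0.03] [0.08 0.09 2.23 0.08 0.13] [0.06 0.05 2.06 0.08 0.33] [0.02 0.22 1.83 0.13 0.4 ]
50 0.2 pre [ 0.02 -0.14  2.37  0.48  0.25] in [0.05 0.15 2.27 1.23 0.1 ] [0.04 0.08 2.24 0.65 0.17] [0.02 0.05 2.07 0.33 0.35] [-0.01  0.22  1.83  0.32  0.43]
55 -0.15 pre [ 0.22 -0.04  2.23 -0.52  0.43] in [ 0.17  0.19  2.17 -0.76  0.27] [ 0.17  0.13  2.15 -0.59  0.33] [ 0.14  0.1   1.98 -0.35  0.5 ] [ 0.09  0.26  1.73 -0.26  0.56]
55 0.1 pre [ 0.09 -0.1   2.28  0.02  0.35] in [0.09 0.16 2.21 0.04 0.16] [0.09 0.1  2.18 0.03 0.25] [0.06 0.07 2.01 0.05 0.45] [0.03 0.24 1.76 0.09 0.53]
55 0.2 pre [ 0.03 -0.11  2.29  0.27  0.37] in [0.05 0.15 2.22 0.47 0.19] [0.05 0.09 2.19 0.32 0.27] [0.03 0.07 2.01 0.22 0.47] [-0.    0.24  1.77  0.22  0.55]
```

```bash
cat >> h.py <<'E'
WA=55;WW=.05;RW=tool(WA,WW)
E
python3 - <<'E'
from h import *
p=utcp(-.0566,.0407,WA)
rel(p-.06*RW.apply([0,0,1]),RW)
E
```

```text
dr [ 1.44 -1.38 -1.81] xyz [-0.49  1.41  6.99]
```

>>> {"api": "send_rows", "payload": {
  "dr": [
    [0.4, -0.4, -0.5],
    [0.9, -0.8, -1.1],
    [1.44, -1.38, -1.81],
    [1.44, -1.38, -1.81],
    [1.44, -1.38, -1.81],
    [1.44, -1.38, -1.81],
    [1.44, -1.38, -1.81],
    [1.44, -1.38, -1.81]
  ],
  "xyz": [
    [0, 0, 0],
    [0, 0.5, 1],
    [-0.5, 1.4, 2.5],
    [-0.5, 1.4, 4],
    [-0.5, 1.4, 5.5],
    [-0.5, 1.4, 7],
    [-0.5, 1.4, 7],
    [-0.5, 1.4, 7]
  ],
  "jaw": [0, 0, 0, 0, 0, 0, 0, 0]
}}

```text
time_s: 3.15
eef_pos: [0.5145, 0.166, 0.1018]
eef_rot: [-0.006, 0.954, 0.026, 0.3]
wrist_force: [-0.1, 0.3, 0.4]
opening: -0.0
grasp_force: 0.0
```

```bash
python3 - <<'E'
from h import *
o=ctrl.get_obs();print(o["eef_pos"],o["q"])
rel(utcp(-.0566,.0407,WA),RW)
a=ctrl.camera("side");b=ctrl.camera("top")
k=dict(fx=4,fy=4,interpolation=3)
m=np.hstack([cv2.resize(a[130:270,250:350],None,**k),cv2.resize(b[120:260,160:250],None,**k)])
cv2.imwrite("pics/m2.png",m[:,:,::-1])
# expected edge-mid & tip positions in picture
for n,ox,oy,add in(("side",250,130,0),("top",160,120,400)):
    print(n,((proj(n,[C(-.072,0,.0765),o["eef_pos"]+.019*R.from_quat(o["eef_rot"],scalar_first=True).apply([0,0,1])])-[ox,oy])*4+[add,0]).round())
E
```

```text
[0.51446758 0.16595426 0.10183341] [ 0.11363941  0.06300054  2.22605394 -0.15402921  0.24710533  1.76797298]
dr [0.01 0.02 0.04] xyz [-0.15 -0.1   6.22]
side [[275. 306.]
 [291. 268.]]
top [[544. 300.]
 [539. 336.]]
```

View pics/m2.png

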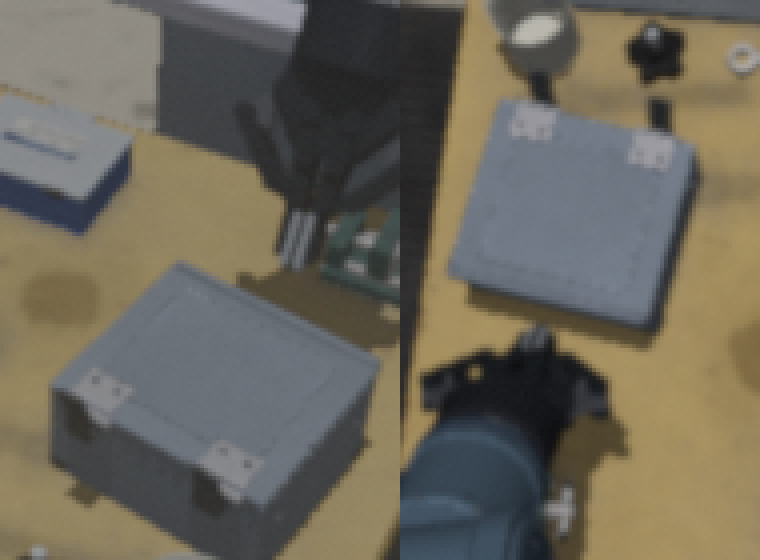

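The tips sit in front of the edge centre, at (295,265) side and (540,330) top, matching the projection. Inserting now.

>>> {"api": "send_rows", "payload": {
  "dr": [
    [0, 0, 0],
    [0, 0, 0],
    [0, 0, 0],
    [0, 0, 0],
    [0, 0, 0],
    [0, 0, 0],
    [0, 0, 0],
    [0, 0, 0]
  ],
  "xyz": [
    [-0.2, -0.1, 1],
    [-0.2, -0.1, 2],
    [-0.2, -0.1, 3],
    [-0.2, -0.1, 4],
    [-0.2, -0.1, 5],
    [-0.2, -0.1, 6.2],
    [-0.2, -0.1, 6.2],
    [-0.2, -0.1, 6.2]
  ],
  "jaw": [0, 0, 0, 0, 0, 0, 0, 0]
}}

```text
time_s: 4.25
eef_pos: [0.5484, 0.1685, 0.0494]
eef_rot: [-0.006, 0.954, 0.026, 0.3]
wrist_force: [0.4, -0.0, -0.1]
opening: 0.003
grasp_force: 0.0
```

```bash
python3 - <<'E'
from h import *
o=ctrl.get_obs();print(o["eef_pos"],o["q"],o["wrist_force"])
for t in(0,.1,.2,.35,.5,.65,.8,.95,1.1,1.25,1.4,1.5,1.6,1.7,1.8):
    print(t,end=" ");rel(utcp(*lidU(t,WA),WA),RW)
E
```

```text
[0.54839548 0.16850498 0.04941939] [ 0.11042903  0.26337753  2.1506405  -0.292445    0.12474202  1.9066224 ] [ 0.37371791 -0.01982474 -0.12206894]
0 dr [0.01 0.02 0.04] xyz [ 0.57  0.   -0.63]
0.1 dr [0.01 0.02 0.04] xyz [ 1.42  0.02 -1.73]
0.2 dr [0.01 0.02 0.04] xyz [ 2.37  0.07 -2.74]
0.35 dr [0.01 0.02 0.04] xyz [ 3.97  0.19 -4.06]
0.5 dr [0.01 0.02 0.04] xyz [ 5.75  0.37 -5.14]
0.65 dr [0.01 0.02 0.04] xyz [ 7.66  0.6  -5.94]
0.8 dr [0.01 0.02 0.04] xyz [ 9.66  0.89 -6.44]
0.95 dr [0.01 0.02 0.04] xyz [11.7   1.21 -6.64]
1.1 dr [0.01 0.02 0.04] xyz [13.37  1.51 -6.55]
1.25 dr [0.01 0.02 0.04] xyz [14.97  1.82 -6.22]
1.4 dr [0.01 0.02 0.04] xyz [16.49  2.14 -5.64]
1.5 dr [0.01 0.02 0.04] xyz [17.46  2.37 -5.14]
1.6 dr [0.01 0.02 0.04] xyz [18.36  2.59 -4.53]
1.7 dr [0.01 0.02 0.04] xyz [19.2   2.81 -3.84]
1.8 dr [0.01 0.02 0.04] xyz [19.96  3.03 -3.07]
```

>>> {"api": "send_rows", "payload": {
  "dr": [
    [0, 0, 0],
    [0, 0, 0],
    [0, 0, 0],
    [0, 0, 0],
    [0, 0, 0],
    [0, 0, 0],
    [0, 0, 0],
    [0, 0, 0]
  ],
  "xyz": [
    [0.6, 0, -0.6],
    [1.4, 0, -1.7],
    [2.4, 0.1, -2.7],
    [3.3, 0.1, -3.5],
    [4.3, 0.2, -4.3],
    [5.3, 0.3, -4.9],
    [6.4, 0.4, -5.5],
    [7.7, 0.6, -5.9]
  ],
  "jaw": [0, 0, 0, 0, 0, 0, 0, 0]
}}

```text
time_s: 5.25
eef_pos: [0.5787, 0.1644, 0.143]
eef_rot: [-0.006, 0.953, 0.026, 0.3]
wrist_force: [-2.9, 0.2, -0.0]
opening: -0.002
grasp_force: 1.2
```

```bash
python3 - <<'E'
from h import *
o=ctrl.get_obs();print(o["eef_pos"],o["q"],o["wrist_force"])
for t in(.65,.8,.95,1.1,1.25,1.4,1.5,1.6,1.7,1.8):
    print(t,end=" ");rel(utcp(*lidU(t,WA),WA),RW)
im=ctrl.camera("side"); cv2.imwrite("pics/s3.png",cv2.resize(im[100:270,230:380,::-1],None,fx=3,fy=3,interpolation=3))
E
```

```text
[0.57871285 0.16437472 0.14302711] [ 0.09267892  0.09836514  2.07130386 -0.07222196  0.36321347  1.66911836] [-2.92136962  0.24325209 -0.01433899]
0.65 dr [0.01 0.01 0.04] xyz [-0.16 -0.    0.02]
0.8 dr [0.01 0.01 0.04] xyz [ 1.84  0.28 -0.48]
0.95 dr [0.01 0.01 0.04] xyz [ 3.89  0.61 -0.68]
1.1 dr [0.01 0.01 0.04] xyz [ 5.55  0.9  -0.59]
1.25 dr [0.01 0.01 0.04] xyz [ 7.15  1.21 -0.25]
1.4 dr [0.01 0.01 0.04] xyz [8.67 1.54 0.32]
1.5 dr [0.01 0.01 0.04] xyz [9.64 1.76 0.83]
1.6 dr [0.01 0.01 0.04] xyz [10.54  1.99  1.44]
1.7 dr [0.01 0.01 0.04] xyz [11.38  2.21  2.13]
1.8 dr [0.01 0.01 0.04] xyz [12.14  2.43  2.9 ]
```

View pics/s3.png

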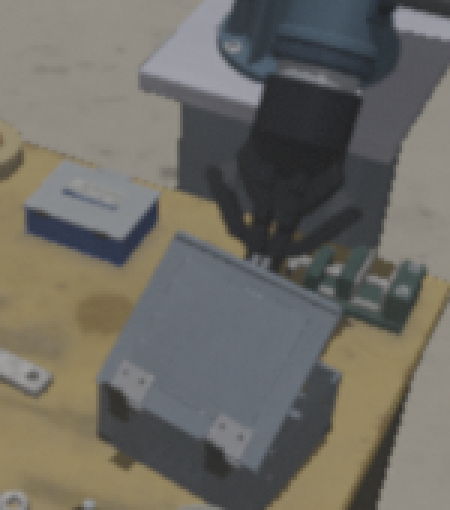

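The lid is up about 35°, resting on the fingers at (262,262). Continuing along the arc.

>>> {"api": "send_rows", "payload": {
  "dr": [
    [0, 0, 0],
    [0, 0, 0],
    [0, 0, 0],
    [0, 0, 0],
    [0, 0, 0],
    [0, 0, 0],
    [0, 0, 0],
    [0, 0, 0]
  ],
  "xyz": [
    [0.8, 0.1, -0.3],
    [1.8, 0.3, -0.5],
    [2.9, 0.4, -0.6],
    [3.9, 0.6, -0.7],
    [4.8, 0.7, -0.6],
    [5.6, 0.9, -0.6],
    [6.4, 1.1, -0.4],
    [7.2, 1.2, -0.2]
  ],
  "jaw": [0, 0, 0, 0, 0, 0, 0, 0]
}}

```text
time_s: 6.3
eef_pos: [0.6372, 0.1554, 0.1852]
eef_rot: [-0.006, 0.954, 0.026, 0.3]
wrist_force: [-1.1, -1.0, -0.4]
opening: 0.0
grasp_force: 0.5
```

```bash
python3 - <<'E'
from h import *
o=ctrl.get_obs();print(o["eef_pos"],o["q"],o["wrist_force"])
for t in(1.25,1.4,1.5,1.6,1.7,1.8,1.85):
    print(t,end=" ");rel(utcp(*lidU(t,WA),WA),RW)
E
```

```text
[0.63719333 0.15539805 0.1852191 ] [ 0.06266293  0.13598165  1.92212422 -0.01906313  0.47397045  1.59411873] [-1.13039638 -0.96031999 -0.40767315]
1.25 dr [0.01 0.01 0.04] xyz [-0.01 -0.   -0.12]
1.4 dr [0.01 0.01 0.04] xyz [1.51 0.32 0.46]
1.5 dr [0.01 0.01 0.04] xyz [2.47 0.54 0.97]
1.6 dr [0.01 0.01 0.04] xyz [3.38 0.77 1.57]
1.7 dr [0.01 0.01 0.04] xyz [4.21 0.99 2.26]
1.8 dr [0.01 0.01 0.04] xyz [4.98 1.21 3.04]
1.85 dr [0.01 0.01 0.04] xyz [5.33 1.31 3.45]
```

>>> {"api": "send_rows", "payload": {
  "dr": [
    [0, 0, 0],
    [0, 0, 0],
    [0, 0, 0],
    [0, 0, 0],
    [0, 0, 0],
    [0, 0, 0],
    [0, 0, 0],
    [0, 0, 0]
  ],
  "xyz": [
    [0.8, 0.2, 0.2],
    [1.5, 0.3, 0.5],
    [2.1, 0.4, 0.8],
    [2.7, 0.6, 1.1],
    [3.4, 0.8, 1.6],
    [4, 0.9, 2],
    [4.6, 1.1, 2.6],
    [5, 1.2, 3]
  ],
  "jaw": [0, 0, 0, 0, 0, 0, 0, 0]
}}

```text
time_s: 7.3
eef_pos: [0.6959, 0.1465, 0.1888]
eef_rot: [-0.006, 0.954, 0.026, 0.3]
wrist_force: [0.3, -1.3, -1.1]
opening: 0.003
grasp_force: 0.0
```

```bash
python3 - <<'E'
from h import *
o=ctrl.get_obs();print(o["eef_pos"],o["q"],o["wrist_force"],o["time_s"])
b=ctrl.camera("top");a=ctrl.camera("side")
k=dict(fx=3,fy=3,interpolation=3)
m=np.hstack([cv2.resize(a[130:270,230:350],None,**k),cv2.resize(b[100:240,160:290],None,**k)])
cv2.imwrite("pics/m4.png",m[:,:,::-1])
for t in(1.6,1.75,1.92):
  q=[HINGE+.139*(-np.cos(t)*X+np.sin(t)*Z)+y*Y for y in(.075,-.075)]
  print(t,((proj("side",q)-[230,130])*3).round(),((proj("top",q)-[160,100])*3+[360,0]).round())
E
```

```text
[0.69587984 0.14648952 0.18883313] [0.03895677 0.24331397 1.78492969 0.01019143 0.50399594 1.5488964 ] [ 0.31884901 -1.32684598 -1.07179934] 7.3
1.6 [[272. 253.]
 [ 91. 161.]] [[404.  74.]
 [573. 113.]]
1.75 [[255. 273.]
 [ 73. 179.]] [[411.  54.]
 [579.  92.]]
1.92 [[235. 300.]
 [ 53. 202.]] [[420.  33.]
 [586.  70.]]
```

View pics/m4.png

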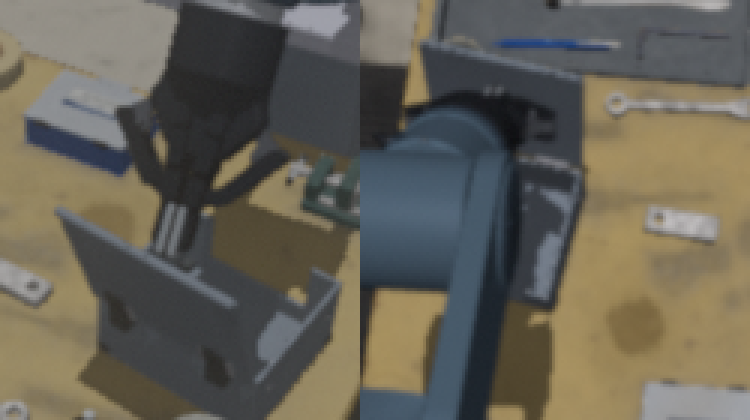

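The lid edge is at (57,208)–(235,303) in the side view, which matches 1.92 rad, so it is on its stop. Next I back off and go upright.

```bash
python3 - <<'E'
from h import *
o=ctrl.get_obs();p=o["eef_pos"]
rel(p-.06*X+.03*Z,RW); rel(p-.10*X+.09*Z,tool(90,.05))
q=p-.10*X+.09*Z
rel([.6515,-.026,.16],tool(90,1.49),q,tool(90,.05))
print(ik(np.array([.6515,-.026,.16]),tool(90,1.49)))
E
```

```text
dr [0.01 0.01 0.04] xyz [-3.1  -1.2  -5.83]
dr [ 0.02 -5.82  0.03] xyz [ -2.88  -1.98 -12.99]
dr [  0.     0.   -13.75] xyz [ 4.51 18.99 11.88]
[-0.22  0.42  1.5   0.    1.23]
```

>>> {"api": "send_rows", "payload": {
  "dr": [
    [0, 0, 0],
    [0, 0, 0],
    [0, -0.9, 0],
    [0, -1.9, 0],
    [0, -2.9, 0],
    [0, -3.9, 0],
    [0, -4.9, 0],
    [0, -5.8, 0]
  ],
  "xyz": [
    [-1.5, -0.6, -2.9],
    [-3.1, -1.2, -5.8],
    [-3.1, -1.3, -7],
    [-3.1, -1.5, -8.2],
    [-3, -1.6, -9.4],
    [-3, -1.7, -10.6],
    [-2.9, -1.9, -11.8],
    [-2.9, -2, -13]
  ],
  "jaw": [0, 0, 0, 0, 0, 0, 0, 0]
}}

```text
time_s: 8.4
eef_pos: [0.596, 0.1619, 0.2796]
eef_rot: [0.002, 1.0, 0.026, -0.0]
wrist_force: [0.1, 0.1, -0.8]
opening: -0.003
grasp_force: 0.0
```

>>> {"api": "send_rows", "payload": {
  "dr": [
    [0, 0, -1.7],
    [0, 0, -3.4],
    [0, 0, -5.1],
    [0, 0, -6.8],
    [0, 0, -8.5],
    [0, 0, -10.2],
    [0, 0, -12],
    [0, 0, -13.75]
  ],
  "xyz": [
    [0.5, 2.4, 0],
    [1, 4.8, 0],
    [1.6, 7.2, 0],
    [2.2, 9.6, 1],
    [2.8, 12, 3],
    [3.4, 14.4, 6],
    [4, 16.8, 9],
    [4.5, 19, 11.9]
  ],
  "jaw": [0, 0, 0, 40, 60, 60, 60, 60]
}}

```text
time_s: 9.4
eef_pos: [0.6514, -0.0267, 0.1596]
eef_rot: [0.002, 0.732, 0.681, -0.0]
wrist_force: [0.7, 0.5, 0.8]
opening: 0.602
grasp_force: 0.0
```

```bash
python3 - <<'E'
from h import *
o=ctrl.get_obs();print(o["eef_pos"],o["q"],o["wrist_force"],o["time_s"],o["opening"])
rel([.6515,-.026,.021],tool(90,1.49))
b=ctrl.camera("top");a=ctrl.camera("side")
k=dict(fx=4,fy=4,interpolation=3)
m=np.hstack([cv2.resize(a[140:270,190:290],None,**k),cv2.resize(b[120:250,200:300],None,**k)])
cv2.imwrite("pics/m5.png",m[:,:,::-1])
Rt=R.from_quat(o["eef_rot"],scalar_first=True)
for s in("side","top"):
  of,ad=([190,140],0) if s=="side" else([200,120],400)
  print(s,((proj(s,[[.6515,-.026,.012],o["eef_pos"],o["eef_pos"]+Rt.apply([0,0,.019])])-of)*4+[ad,0]).round())
E
```

```text
[ 0.65139917 -0.02671845  0.15961183] [-0.22139412  0.43262497  1.4771505  -0.00292202  1.22895738 -0.1481982 ] [0.70959569 0.50292358 0.81699158] 9.4 0.6022200601728984
dr [0.02 0.03 0.08] xyz [ 0.12 -0.03 13.86]
side [[173. 327.]
 [162. 156.]
 [163. 180.]]
top [[667. 213.]
 [673. 157.]
 [672. 165.]]
```

View pics/m5.png

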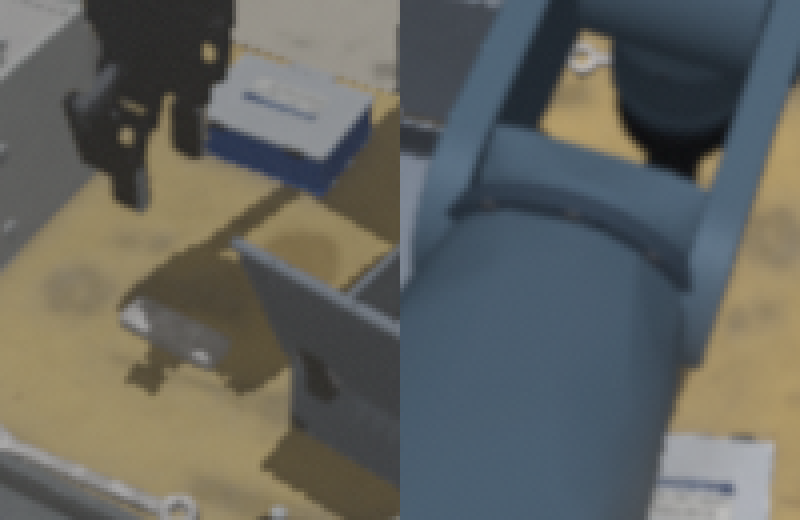

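The gripper is above the bar, jaws straddling it in the side view: bar centre ~(173,330), expected (173,327). Descending and gripping.

>>> {"api": "send_rows", "payload": {
  "dr": [
    [0, 0, 0.1],
    [0, 0, 0.1],
    [0, 0, 0.1],
    [0, 0, 0.1],
    [0, 0, 0.1],
    [0, 0, 0.1],
    [0, 0, 0.1],
    [0, 0, 0.1]
  ],
  "xyz": [
    [0.1, 0, 3],
    [0.1, 0, 6],
    [0.1, 0, 9],
    [0.1, 0, 11],
    [0.1, 0, 12.5],
    [0.1, 0, 13.5],
    [0.1, 0, 13.9],
    [0.1, 0, 13.9]
  ],
  "jaw": [60, 60, 60, 60, 60, 60, 60, 60]
}}

```text
time_s: 10.5
eef_pos: [0.652, -0.0255, 0.022]
eef_rot: [0.002, 0.738, 0.675, -0.0]
wrist_force: [-0.4, 0.0, 0.9]
opening: 0.599
grasp_force: 0.0
```

>>> {"api": "send_rows", "payload": {
  "dr": [
    [0, 0, 0],
    [0, 0, 0],
    [0, 0, 0],
    [0, 0, 0],
    [0, 0, 0],
    [0, 0, 0],
    [0, 0, 0],
    [0, 0, 0]
  ],
  "xyz": [
    [0, 0, 0],
    [0, 0, 0],
    [0, 0, 0],
    [0, 0, 0],
    [0, 0, 0],
    [0, 0, 0],
    [0, 0, 0],
    [0, 0, 0]
  ],
  "jaw": [45, 35, 25, 15, 5, 0, 0, 0]
}}

```text
time_s: 11.5
eef_pos: [0.6521, -0.0255, 0.0224]
eef_rot: [0.002, 0.738, 0.675, -0.0]
wrist_force: [-1.4, 0.1, 5.9]
opening: 0.281
grasp_force: 60.4
```

```bash
python3 - <<'E'
from h import *
o=ctrl.get_obs();p=o["eef_pos"]
t=C(-.012,0,.17);print(t,ik(t,tool(90,1.42)))
rel(t,tool(90,1.42))
E
```

```text
[0.61258708 0.15900561 0.17      ] [0.07 0.36 1.55 0.   1.23]
dr [0.03 0.03 0.59] xyz [ 17.98  -5.53 -14.83]
```

>>> {"api": "send_rows", "payload": {
  "dr": [
    [0, 0, 0],
    [0, 0, 0],
    [0, 0, 0],
    [0, 0, 0],
    [0, 0, 0],
    [0, 0, 0],
    [0, 0, 0],
    [0, 0, 0]
  ],
  "xyz": [
    [0, 0, -1],
    [0, 0, -3],
    [0, 0, -5.5],
    [0, 0, -8],
    [0, 0, -10.5],
    [0, 0, -13],
    [0, 0, -14.8],
    [0, 0, -14.8]
  ],
  "jaw": [0, 0, 0, 0, 0, 0, 0, 0]
}}

```text
time_s: 12.5
eef_pos: [0.6526, -0.0252, 0.1721]
eef_rot: [0.004, 0.738, 0.675, 0.001]
wrist_force: [0.3, -0.4, -2.5]
opening: 0.28
grasp_force: 59.5
```

>>> {"api": "send_rows", "payload": {
  "dr": [
    [0, 0, 0.1],
    [0, 0, 0.2],
    [0, 0, 0.3],
    [0, 0, 0.4],
    [0, 0, 0.5],
    [0, 0, 0.6],
    [0, 0, 0.6],
    [0, 0, 0.6]
  ],
  "xyz": [
    [2, -2, 0],
    [5, -4, 0],
    [8, -5.5, 0],
    [11, -5.5, 0],
    [14, -5.5, 0],
    [16.5, -5.5, 0],
    [18, -5.5, 0],
    [18, -5.5, 0]
  ],
  "jaw": [0, 0, 0, 0, 0, 0, 0, 0]
}}

```text
time_s: 13.5
eef_pos: [0.6121, 0.1598, 0.1681]
eef_rot: [0.002, 0.758, 0.652, -0.001]
wrist_force: [0.5, -1.2, -2.6]
opening: 0.281
grasp_force: 59.6
```

```bash
python3 - <<'E'
from h import *
o=ctrl.get_obs()
rel(C(-.012,0,.027),tool(90,1.42))
b=ctrl.camera("top");a=ctrl.camera("side")
k=dict(fx=4,fy=4,interpolation=3)
m=np.hstack([cv2.resize(a[120:260,240:340],None,**k),cv2.resize(b[110:250,160:260],None,**k)])
cv2.imwrite("pics/m6.png",m[:,:,::-1])
E
```

```text
dr [0.01 0.03 0.01] xyz [-0.02  0.04 14.11]
```

View pics/m6.png

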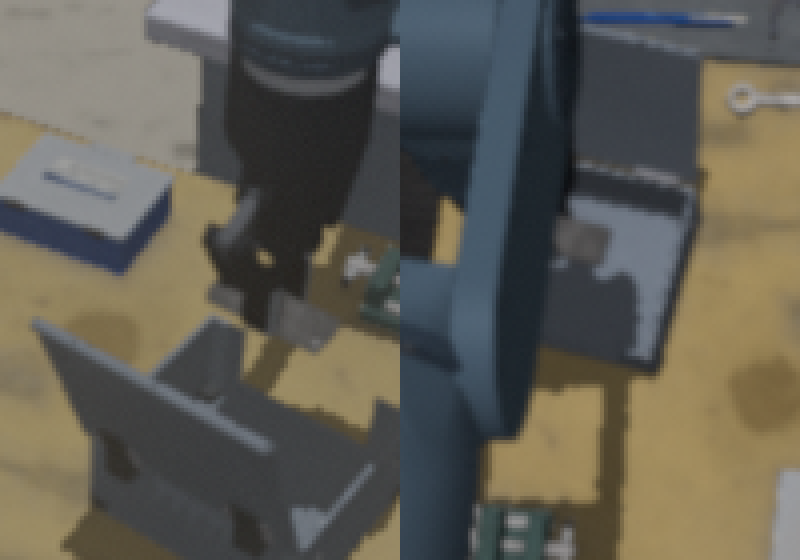

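The bar hangs level across the jaws at (275,315) side and (580,240) top, over the cassette opening. Lowering it.

>>> {"api": "send_rows", "payload": {
  "dr": [
    [0, 0, 0],
    [0, 0, 0],
    [0, 0, 0],
    [0, 0, 0],
    [0, 0, 0],
    [0, 0, 0],
    [0, 0, 0],
    [0, 0, 0]
  ],
  "xyz": [
    [0, 0, 2.5],
    [0, 0, 5],
    [0, 0, 7.5],
    [0, 0, 9.5],
    [0, 0, 11.3],
    [0, 0, 12.7],
    [0, 0, 13.5],
    [0, 0, 13.9]
  ],
  "jaw": [0, 0, 0, 0, 0, 0, 0, 0]
}}

```text
time_s: 14.6
eef_pos: [0.613, 0.1588, 0.0297]
eef_rot: [0.002, 0.759, 0.652, -0.0]
wrist_force: [-0.4, 0.1, -3.3]
opening: 0.279
grasp_force: 59.6
```

>>> {"api": "send_rows", "payload": {
  "dr": [
    [0, 0, 0],
    [0, 0, 0],
    [0, 0, 0],
    [0, 0, 0],
    [0, 0, 0],
    [0, 0, 0],
    [0, 0, 0],
    [0, 0, 0]
  ],
  "xyz": [
    [0, 0, 0.1],
    [0, 0, 0.2],
    [0, 0, 0.2],
    [0, 0, 0.2],
    [0, 0, 0.2],
    [0, 0, 0.2],
    [0, 0, 0.2],
    [0, 0, 0.2]
  ],
  "jaw": [0, 0, 0, 0, 0, 0, 0, 0]
}}

```text
time_s: 15.6
eef_pos: [0.6129, 0.1588, 0.028]
eef_rot: [0.002, 0.759, 0.652, -0.0]
wrist_force: [0.2, 0.1, -3.1]
opening: 0.282
grasp_force: 59.6
```

Not yet touching, so I'll ease down 2 mm more.

>>> {"api": "send_rows", "payload": {
  "dr": [
    [0, 0, 0],
    [0, 0, 0],
    [0, 0, 0],
    [0, 0, 0],
    [0, 0, 0],
    [0, 0, 0],
    [0, 0, 0],
    [0, 0, 0]
  ],
  "xyz": [
    [0, 0, 0.05],
    [0, 0, 0.1],
    [0, 0, 0.15],
    [0, 0, 0.2],
    [0, 0, 0.2],
    [0, 0, 0.2],
    [0, 0, 0.2],
    [0, 0, 0.2]
  ],
  "jaw": [0, 0, 0, 0, 0, 0, 0, 0]
}}

```text
time_s: 16.6
eef_pos: [0.6129, 0.1588, 0.0264]
eef_rot: [0.002, 0.759, 0.652, -0.0]
wrist_force: [-3.2, -0.2, 6.1]
opening: 0.281
grasp_force: 60.5
```

>>> {"api": "send_rows", "payload": {
  "dr": [
    [0, 0, 0],
    [0, 0, 0],
    [0, 0, 0],
    [0, 0, 0],
    [0, 0, 0],
    [0, 0, 0],
    [0, 0, 0],
    [0, 0, 0]
  ],
  "xyz": [
    [0, 0, 0],
    [0, 0, 0],
    [0, 0, 0],
    [0, 0, 0],
    [0, 0, -0.5],
    [0, 0, -1.5],
    [0, 0, -3],
    [0, 0, -5]
  ],
  "jaw": [35, 42, 50, 55, 55, 55, 55, 55]
}}

```text
time_s: 17.6
eef_pos: [0.6128, 0.1589, 0.0773]
eef_rot: [0.002, 0.759, 0.652, -0.0]
wrist_force: [0.6, -0.2, 0.6]
opening: 0.553
grasp_force: 0.0
```

>>> {"api": "send_rows", "payload": {
  "dr": [
    [0, 0, 0],
    [0, 0, 0],
    [0, 0, 0],
    [0, 0, 0],
    [0, 0, 0],
    [0, 0, 0],
    [0, 0, 0],
    [0, 0, 0]
  ],
  "xyz": [
    [0, 0, -3],
    [0, 0, -6],
    [0, 0, -9],
    [0, 0, -12],
    [0, -4, -14],
    [0, -8, -16],
    [0, -12, -17],
    [0, -16, -18]
  ],
  "jaw": [55, 55, 55, 55, 55, 55, 55, 55]
}}

```text
time_s: 18.6
eef_pos: [0.4531, 0.1838, 0.2575]
eef_rot: [0.003, 0.759, 0.651, 0.001]
wrist_force: [0.5, 0.2, 1.2]
opening: 0.549
grasp_force: 0.0
```

```bash
python3 - <<'E'
from h import *
b=ctrl.camera("top");a=ctrl.camera("side")
k=dict(fx=4,fy=4,interpolation=3)
m=np.hstack([cv2.resize(a[140:280,240:340],None,**k),cv2.resize(b[110:250,160:260],None,**k)])
cv2.imwrite("pics/m7.png",m[:,:,::-1])
q=[HINGE+.139*(-np.cos(1.92)*X+np.sin(1.92)*Z)+y*Y for y in(.075,-.075)]+[C(-.012,0,.016)]
print(((proj("side",q)-[240,140])*4).round(),((proj("top",q)-[160,110])*4+[400,0]).round())
E
```

```text
[[274. 360.]
 [ 31. 230.]
 [255. 388.]] [[480.   4.]
 [702.  54.]
 [580. 280.]]
```

View pics/m7.png

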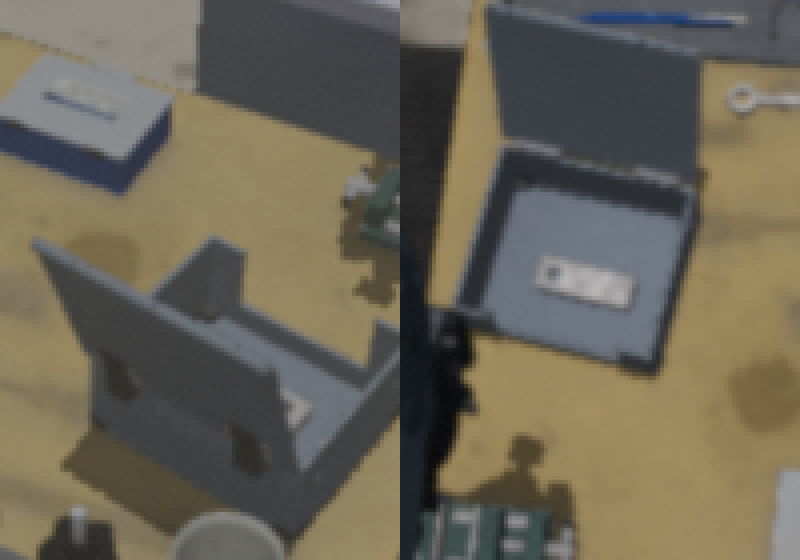

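The bar lies flat in the cassette, centred near (585,282) in the top view. The lid edge (488,5)–(700,55) is on its stop and the arm is clear. Handing in.

```bash
python3 -c "
from bench import ctrl
print(ctrl.hand_in())"
```

```text
the job is handed in; nothing more can be done
None
```

I handed the job in at about 19 s of the 54 s allowed: the last picture shows the lid open on its stop, the beater bar flat near the centre of the cassette floor, and the arm clear. The move paths stayed away from the star knob, tape roll and spanner; `hand_in()` did not report a verdict.

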